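# Prime the metering pump

### The arm

A 6-joint arm with a two-finger parallel gripper is mounted at the origin on a cart in front of the work surface, level with it; the furniture and walls round the work are solid. World frame = base frame: x ahead of the robot, y to its left, z up, the work surface at z = 0. Lengths are in m, angles in rad, forces in N, time in s.
With the tool pointing down it reaches from about 0.3 to 0.75 m from the base axis. Payload 8.5 kg.
Tool frame: the origin (TCP) lies midway between the tips of the shut fingers; the grasp point (between the pads) lies 19 mm behind it; z points along the fingers, y is the line along which they close (so a half turn about z gives the same grasp; the last joint's range is limited). The gripper opens to 85 mm and grips with 20 to 120 N. Pads are 22 mm wide; open, the fingers measure 114 mm over their backs; the gripper's body (76 mm by 85 mm) begins 54 mm behind the grasp point. The pads swing forward as they close: fully open they stand 13 mm farther back than shut.
Start: joints at [0.927, 0.381, 1.297, -0, 1.464, -0.215], TCP at [0.229, 0.5, 0.231] pointing down, gripper open.
Joint ranges: [-3.11, 3.11], [-0.89, 2.33], [0.22, 2.48], [-1.42, 4.56], [0.17, 2.85], [-2.88, 2.88]. Speed limits (rad/s): [2.39, 2.39, 3.14, 3.14, 3.14, 3.14].

### API

Orientations are given as a rotation vector (axis times angle).
In Python, from plant import sense, vision, job gives the robot as it stands.
- The arm moves only by the shell command python3 -m crank 'ROWS' [FORCE]. ROWS is JSON, a list of rows, each an object of numbers: "gripper": the opening, from -1 (shut) to 1 (fully open); "x", "y", "z": the shift along the tool's x, y, z in m; "wx", "wy", "wz": the turn, a rotation vector about the tool's x, y, z in rad. A call has 1 to 5 rows; each row is the pose to reach, as a shift and turn from the pose commanded when the call began, along the tool's axes at that moment; what a row does not reach only later rows make up. A row lasts 1/12 s, in which the tool goes at most 41.7 mm and 7.16 degrees, less where a joint would pass 70% of its speed; a pose out of reach is approached as far as the arm can. A call with a gripper value outside its range is refused whole. The fingers move at their own pace and stop on an object; FORCE is the grip in N (left out, the last holds). Time passes only in rows, so rows that repeat a pose let the fingers close. It gives the time, the measured TCP pose, the force, the opening and the grip force at its end, in the units of the state.
- sense(): the state, without advancing time (a new reading comes with each control period).
- vision.capture(name): name is "side" or "top"; returns the picture (400x640x3 uint8, red, green, blue); there is no depth.
- vision.camera_params(name): a dict with "camera_matrix" (3x3 intrinsics, pixels), "view" (4x4, takes a point from world to camera coordinates). Camera axes: x right, y up, looking along -z (the intrinsics and any distortion apply to the point x, -y, -z); pixel columns grow to the right and rows downward; lengths in m; the calibration is good to about 2 mm. A picture is of the moment at which its call begins. camera_params takes no time and is no camera call.
- job.sign_off(): hands the job in; it is judged then, once.
The state is a dict: "t": time; "joints": joint angles; "qvel": joint speeds; "tau": joint torques, N m; "tcp_pos": TCP position; "eef_rot": TCP orientation; "contact_force": force on the tool from outside, world axes, zero at the start; "torque": the same for the moment, N m; "grip_width": opening from 0.0 (shut) to 1.0 (fully open); "gripper_force": force on a finger pad.
Only numpy, scipy, OpenCV 4.12 (cv2) and the standard library are available. Lean on these libraries where they do the work, as an engineer would, in place of code of your own. Each camera call takes 0.05 s, during which the arm holds its last target. There are 200 camera calls.

### The job

Prime the metering pump: swing the red tab aside, lift out the cover plate it holds and lay it flat in the green tray without dropping it. Then push the orange plunger under it all the way down to its stop, hold it there for about a second, and let it come fully up again. Leave the tab aside and do not disturb the other things on the bench.

Things in the scene. Friction and masses are not known exactly. Their poses are not given: they have to be found in the camera images.
- pump: the metering pump, a white box with grey bezel, fixed to the worktop: 112 mm (its x) by 160 mm (its y, from -62 to +98), with a blue front panel and a short outlet stub on its -x face, bezel top 75 mm above the worktop. Origin on the worktop under the centre of the cover opening. In the bezel is a recess 84 (x) by 100 (y) mm, 8 mm deep, in which the cover lies loosely on a ledge; below it an open well 72 (x) by 86 (y) mm holds the plunger. The swing tab is on the +y side
- tab_pivot (a point): pivot of the swing tab, on top of the bezel, 76 mm along +y from the pump's origin, 75 mm above the worktop
- tab (a joint): angle of the red swing tab about the vertical (rad, counter-clockwise from above positive). 0: it points from the pivot along the pump's -y, over the cover's edge, and holds the cover in. It swings either way to a stop at 1.6 or -1.6; beyond about 1.15 either way it is clear of the cover. It starts within 0.4 of 0, moves stiffly (under 1 N at the nub) and stays where left
- tab_nub (a point): middle of the upright red nub on the tab, 33 mm from the pivot, by which the tab is pushed round: 10 mm diameter, 20 mm tall, from 80 to 100 mm above the worktop. The tab itself is 14 mm wide, 5 mm thick (75 to 80 mm above the worktop) and reaches 44 mm from the pivot
- cover_grip (a point): centre of the black grip rib on the cover plate. Rib: 12 mm thick along the cover's x, 40 mm long along its y, 24 mm tall, so it spans 12 mm below to 12 mm above this point; it stands in the middle of the plate. The aluminium plate is 80 (x) by 96 (y) by 6 mm, its underside 18 mm below this point; 0.12 kg in all. In the pump this point is 85 mm above the worktop, the axes parallel to the pump's
- cover: the same cover plate with rib; origin at the centre of the plate's underside
- plunger (a joint): how far the orange plunger is pressed down (m): 0 up, 0.018 against its stop. Sprung: it takes 3.5 N to start, 9.5 N at the stop, and rises by itself when let go
- plunger_top (a point): centre of the plunger's flat round top, 44 mm diameter; 63 mm above the worktop when up (12 mm below the bezel's top, under the cover, at the pump's origin in plan), 45 mm when at the stop
- tray: shallow open green plastic tray fixed to the worktop, 124 mm (its x) by 170 mm (its y), walls 4 mm thick and 14 mm high, floor 4 mm thick; origin on the worktop under its centre. An analyser 240 mm tall stands 75 mm beyond the tray's centre: its front is at x = 0.545 for y from -0.30 to 0.13; keep the gripper from swinging out into it
- stain_pink: bystander, loose: white dropper bottle with pink label and red cap, 36 dia x 97 mm; origin at the centre of its underside
- specimen_cup_red: bystander, loose: specimen cup with red lid, 65 dia x 66 mm; origin at the centre of its underside
- lens_cleaner: bystander, loose: blue bottle, 44 dia x 138 mm; origin at the centre of its underside
- stain_blue: bystander, loose: white dropper bottle with blue label and blue cap, 36 dia x 97 mm; origin at the centre of its underside
- cotton_jar: bystander, loose: glass jar of cotton with steel lid, 64 dia x 99 mm; origin at the centre of its underside
- timer: bystander, loose: round grey-white lab timer, 64 dia x 42 mm; origin at the centre of its underside
- notepad: bystander, loose: yellow notepad, 76 x 76 x 18 mm; origin at the centre of its underside
There are look-alikes about, which are no part of the job. There is more than one size of the cover; the job needs the larger.

How it is judged:
By the outcome, as a careful person would: the job done as asked, in the order asked, and still so for the second after the job is handed in, with the robot touching nothing.
It also fails if it takes over 72 s, if anything falls off the work surface, if the arm or the gripper's body presses on something with over 40 N, if the wrist force passes 120 N, or if a joint passes its speed limit or range.

## Working session

There is one attempt and no reset: what is moved stays moved. The work goes in short steps, Python scripts to look and compute and a shell command to move; the robot and the scene stay as the last step left them, time stands still between calls to the robot, and variables do not carry over. Pictures are saved under pics/ and viewed, at most 10 in all, crops included, and the job is handed in when it is done.

```bash
mkdir -p pics; ls
python3 - <<'E'
from plant import sense, vision
import cv2,numpy as np
np.set_printoptions(precision=4,suppress=True)
for n in("top","side"):
    cv2.imwrite(f"pics/{n}0.png",vision.capture(n)[:,:,::-1]); p=vision.camera_params(n); print(n,p)
print(sense())
E
```

```text
pics
top {'camera_matrix': array([[404.8274,   0.    , 319.5272],
       [  0.    , 404.8274, 202.7684],
       [  0.    ,   0.    ,   1.    ]]), 'view': array([[-0.0103, -0.9997,  0.023 ,  0.046 ],
       [ 0.9914, -0.0073,  0.1306, -0.618 ],
       [-0.1304,  0.0241,  0.9912, -1.452 ],
       [ 0.    ,  0.    ,  0.    ,  1.    ]])}
side {'camera_matrix': array([[470.9234,   0.    , 310.9439],
       [  0.    , 470.9234, 206.4995],
       [  0.    ,   0.    ,   1.    ]]), 'view': array([[-0.9506, -0.3097, -0.0202,  0.5806],
       [ 0.0907, -0.3394,  0.9363, -0.1197],
       [-0.2968,  0.8882,  0.3507, -1.6287],
       [ 0.    ,  0.    ,  0.    ,  1.    ]])}
{'t': 0.1, 'joints': array([ 0.9267,  0.3811,  1.2982, -0.    ,  1.4636, -0.2153]), 'qvel': array([ 0.0002, -0.0004, -0.0044, -0.0014,  0.0011,  0.0005]), 'tau': array([  0.0032, -44.9219, -23.1654,  -0.0002,   0.0037,   0.    ]), 'tcp_pos': array([0.2285, 0.5   , 0.2308]), 'eef_rot': array([-0.6683, -3.0691,  0.0019]), 'contact_force': array([-0.4217, -0.1824,  0.5728]), 'torque': array([ 0.0578, -0.0199,  0.0325]), 'gripper_force': 0.0, 'grip_width': 0.9974750958669151}
```

View pics/top0.png

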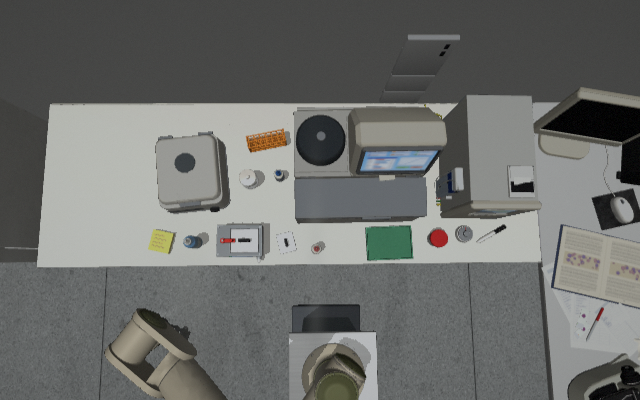

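View pics/side0.png

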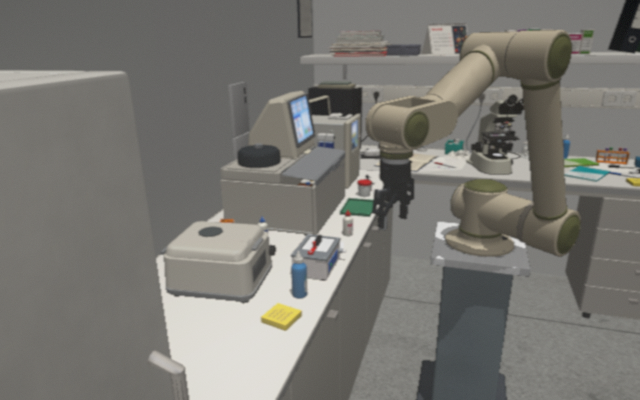

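The top view shows the pump at about (240,240). The red tab (228,240) points along -y over a white plate with a black rib at (245,240). The tray is at (389,243).

Candidates for the cover:
- The plate in the pump at (245,240), which is the larger.
- The small loose plate with a black knob at (286,242), a look-alike.

Candidates for the tab: the red tab at (228,240) and the red pen at (600,320) on the side bench. I choose the plate and tab in the pump, and will check them in a close crop.

```bash
cat > h.py <<'E'
import numpy as np, cv2
from plant import sense, vision
from scipy.spatial.transform import Rotation as R
np.set_printoptions(precision=4,suppress=True)
def ray(n,uv):
    p=vision.camera_params(n); K=p["camera_matrix"];V=p["view"]
    d=np.linalg.inv(K)@[uv[0],uv[1],1.]; d=V[:3,:3].T@(d*[1,-1,-1])
    return -V[:3,:3].T@V[:3,3], d/np.linalg.norm(d)
def plane(n,uv,z):
    o,d=ray(n,uv); return o+d*(z-o[2])/d[2]
def proj(n,P):
    p=vision.camera_params(n); c=p["view"]@[*P,1]; q=p["camera_matrix"]@(c[:3]*[1,-1,-1]); return q[:2]/q[2]
def two(a,b):
    (o1,d1),(o2,d2)=ray("top",a),ray("side",b)
    s=np.linalg.lstsq(np.c_[d1,-d2],o2-o1,rcond=None)[0]; p,q=o1+s[0]*d1,o2+s[1]*d2
    return (p+q)/2, np.linalg.norm(p-q)
def blobs(m,off,amin=8):
    c,_=cv2.findContours(m.astype(np.uint8),cv2.RETR_EXTERNAL,cv2.CHAIN_APPROX_NONE)
    n,l,st,ce=cv2.connectedComponentsWithStats(m.astype(np.uint8))
    for i in range(1,n):
        if st[i,4]>=amin:
            pts=np.argwhere(l==i)[:,::-1].astype(np.float32)
            print(ce[i]+off,st[i,4],cv2.minAreaRect(pts+np.float32(off)))
E
python3 - <<'E'
from h import *
a=cv2.imread("pics/top0.png");b=cv2.imread("pics/side0.png")
A=cv2.resize(a[215:270,205:305],None,fx=8,fy=8,interpolation=cv2.INTER_NEAREST)[:, :800]
cv2.imwrite("pics/crop1.png",A)
B=cv2.resize(b[190:300,270:400],None,fx=5,fy=5,interpolation=cv2.INTER_NEAREST)
cv2.imwrite("pics/crop2.png",B)
def an(a,x0,y0,x1,y1):
    h=cv2.cvtColor(a,cv2.COLOR_BGR2HSV)[y0:y1,x0:x1].astype(int);H,S,Vv=h[...,0],h[...,1],h[...,2];o=(x0,y0)
    print("red");blobs(((H<8)|(H>172))&(S>120)&(Vv>80),o)
    print("black");blobs(Vv<50,o,4)
    print("green");blobs((H>60)&(H<90)&(S>100),o,50)
    print("white");blobs((Vv>190)&(S<40),o,50)
an(a,205,218,310,262);print("tray");an(a,355,218,425,265)
print("SIDE");an(b,290,225,345,280)
E
```

```text
red
[227.2128 240.3404] 47 ((227.0, 240.0), (4.0, 14.0), 90.0)
black
[244.1071 240.1071] 28 ((244.0, 240.0), (2.0, 10.0), 90.0)
[285.9286 242.    ] 14 ((285.88232421875, 242.0294189453125), (6.305926322937012, 1.697749376296997), 75.96376037597656)
green
white
tray
red
black
green
[388.825  242.7204] 1434 ((388.9039001464844, 242.4807891845703), (32.344303131103516, 45.23446273803711), 87.27368927001953)
white
SIDE
red
[313.     248.1818] 33 ((313.0, 248.0), (3.5777084827423096, 12.521980285644531), 26.56505012512207)
black
green
white
[333.9172 233.0655] 290 ((336.7560119628906, 233.7855224609375), (30.566913604736328, 19.24457359313965), 35.31121063232422)
[294.9027 240.6486] 185 ((297.0, 243.5), (21.0, 14.0), 90.0)
[308.8056 243.5139] 72 ((309.52001953125, 243.6400146484375), (6.40000057220459, 14.800000190734863), 36.869895935058594)
[324.6434 244.7209] 129 ((324.5768737792969, 244.8845977783203), (9.15255355834961, 16.91835594177246), 33.690067291259766)
[337.3491 270.4717] 212 ((337.7077331542969, 270.76153564453125), (10.418915748596191, 24.930980682373047), 29.744882583618164)
```

View pics/crop1.png

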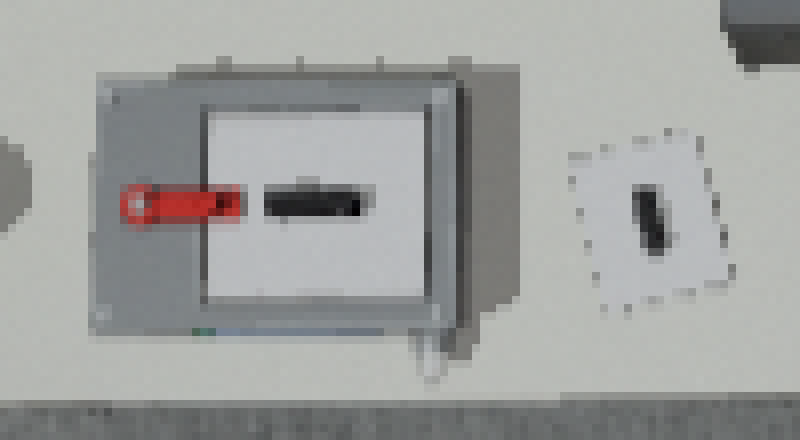

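View pics/crop2.png

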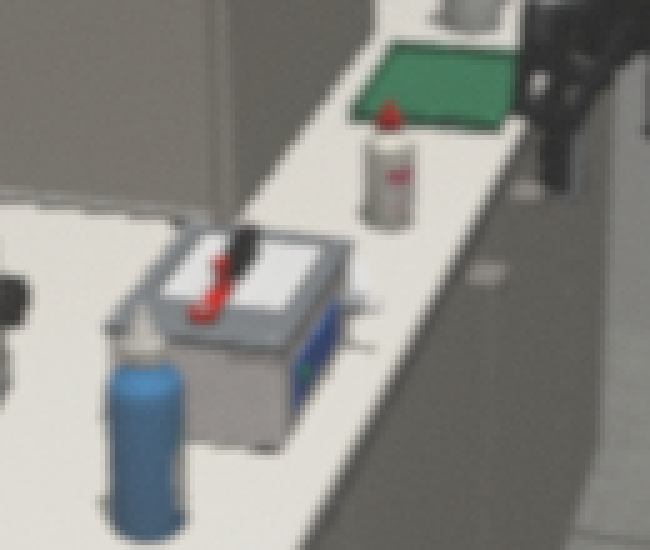

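The first crop shows the larger plate in the pump, with corners at about (231,229) to (258,252). The rib is at (244,240), and the tab runs from its pivot at (222,240) to its nub at (233,240). The second crop shows the lens cleaner standing just +y of the pump, and the pink bottle between pump and tray. The choice is confirmed.

Run:
```python
from h import *
c=lambda x,y:(205+x/8-.5,215+y/8-.5)
print("plate corners",[plane("top",c(*k),.073)[:2] for k in((207,112),(424,112),(424,297),(207,297))])
print("plate c",plane("top",(243.95,240.05),.073)," rib",plane("top",(244.1,240.1),.095))
print("pivot",plane("top",c(139,204),.080),"nub",plane("top",c(229,200),.1))
print("bezel",[plane("top",c(*k),.075)[:2] for k in((96,72),(464,80),(464,332),(90,332))])
print("tray",[plane("top",k,.014)[:2] for k in cv2.boxPoints(((388.9,242.5),(33.3,46.2),87.3))])
print("pink",plane("top",(317,248),.09))
print("side pivot",plane("side",(270+203/5-.5,190+310/5-.5),.08))
s=sense();M=R.from_rotvec(s["eef_rot"]).as_matrix();print(M)
```

```text
plate corners [array([0.5241, 0.3594]), array([0.5232, 0.2632]), array([0.4415, 0.2624]), array([0.4424, 0.3579])]
plate c [0.4827 0.3107 0.073 ]  rib [0.4816 0.3066 0.095 ]
pivot [0.4833 0.387  0.08  ] nub [0.4838 0.3439 0.1   ]
bezel [array([0.5421, 0.4084]), array([0.5372, 0.2454]), array([0.4259, 0.2445]), array([0.4276, 0.4084])]
tray [array([ 0.5295, -0.129 ]), array([ 0.5362, -0.3024]), array([ 0.4128, -0.3033]), array([ 0.4066, -0.1317])]
pink [0.4518 0.0523 0.09  ]
side pivot [0.4844 0.3908 0.08  ]
[[-0.9095  0.4158 -0.0008]
 [ 0.4158  0.9095 -0.0011]
 [ 0.0003 -0.0013 -1.    ]]
```

```bash
cat > go.py <<'E'
import sys; from h import *
# usage: go.py x y z heading_deg(world heading of tool y): prints shift and turn in tool axes
x,y,z,hd=map(float,sys.argv[1:5]); s=sense(); M=R.from_rotvec(s["eef_rot"]).as_matrix()
h=np.radians(hd); Y=np.array([np.cos(h),np.sin(h),0]);Z=np.array([0,0,-1.]);T=np.c_[np.cross(Y,Z),Y,Z]
print("t",round(s["t"],2),"at",s["tcp_pos"],"hd",np.degrees(np.arctan2(M[1,1],M[0,1])).round(2),"F",s["contact_force"],"g",round(s["grip_width"],3),round(s["gripper_force"],1))
print("shift",M.T@(np.array([x,y,z])-s["tcp_pos"]),"turn",R.from_matrix(M.T@T).as_rotvec(),"q6",s["joints"][5])
E
python3 -m crank '[{"x":-0.04,"y":-0.004},{"x":-0.08,"y":-0.008},{"x":-0.12,"y":-0.011},{"x":-0.16,"y":-0.015},{"x":-0.2,"y":-0.018}]'
python3 -m crank '[{"x":-0.04,"y":-0.004,"wz":0.12},{"x":-0.08,"y":-0.008,"wz":0.24},{"x":-0.093,"y":-0.0086,"wz":0.36},{"x":-0.093,"y":-0.0086,"wz":0.49},{"x":-0.093,"y":-0.0086,"wz":0.49,"gripper":0.2}]'
python3 go.py .484 .354 .16 37.2
```

```text
t 0.1 at [0.2285 0.5    0.2308] hd 65.43 F [-0.4217 -0.1824  0.5728] g 0.997 0.0
shift [-0.2931 -0.0265  0.0707] turn [-0.0013  0.      0.4927] q6 -0.21531478850372648validation failed for argument at $[0]...
validation failed for argument at $[0]...
```

```bash
python3 -m crank '[{"gripper":1,"x":-0.04,"y":-0.004,"z":0,"wx":0,"wy":0,"wz":0},{"gripper":1,"x":-0.08,"y":-0.008,"z":0,"wx":0,"wy":0,"wz":0},{"gripper":1,"x":-0.12,"y":-0.011,"z":0,"wx":0,"wy":0,"wz":0},{"gripper":1,"x":-0.16,"y":-0.015,"z":0,"wx":0,"wy":0,"wz":0},{"gripper":1,"x":-0.2,"y":-0.018,"z":0,"wx":0,"wy":0,"wz":0}]'
python3 go.py .484 .354 .16 37.2
```

```text
t: 0.52
tcp_pos: [0.4043, 0.3993, 0.2311]
eef_rot: [-0.668, -3.069, 0.001]
contact_force: [-0.1, 0.1, 0.6]
grip_width: 0.998
gripper_force: 0.0
t 0.52 at [0.4043 0.3993 0.2311] hd 65.44 F [-0.0898  0.091   0.5574] g 0.998 0.0
shift [-0.0913 -0.0081  0.071 ] turn [-0.0007 -0.0003  0.493 ] q6 -0.5713096184090192
```

```bash
python3 -m crank '[{"gripper":-0.1,"x":-0.04,"y":-0.004,"z":0.03,"wx":0,"wy":0,"wz":0.12},{"gripper":-0.1,"x":-0.0913,"y":-0.008,"z":0.071,"wx":0,"wy":0,"wz":0.24},{"gripper":-0.1,"x":-0.0913,"y":-0.008,"z":0.071,"wx":0,"wy":0,"wz":0.37},{"gripper":-0.1,"x":-0.0913,"y":-0.008,"z":0.071,"wx":0,"wy":0,"wz":0.493},{"gripper":-0.1,"x":-0.0913,"y":-0.008,"z":0.091,"wx":0,"wy":0,"wz":0.493}]' >/dev/null
python3 -m crank '[{"gripper":-0.1,"x":0,"y":0,"z":0,"wx":0,"wy":0,"wz":0},{"gripper":-0.1,"x":0,"y":0,"z":0,"wx":0,"wy":0,"wz":0}]' >/dev/null
python3 go.py .484 .354 .086 37.2
python3 - <<'E'
from h import *
a=vision.capture("top")[215:270,205:275,::-1];b=vision.capture("side")[200:275,270:370,::-1]
A=cv2.resize(a,None,fx=5,fy=5);B=cv2.resize(b,None,fx=4,fy=4)
o=np.zeros((300,750,3),np.uint8);o[:275,:350]=A;o[:,350:]=B;cv2.imwrite("pics/c3.png",o)
E
```

```text
t 1.1 at [0.4823 0.3552 0.1396] hd 37.23 F [0.3566 0.0328 0.3737] g 0.448 0.0
shift [-0.002   0.0008  0.0536] turn [-0.0025 -0.0005  0.0006] q6 -0.21245444804207386
```

View pics/c3.png

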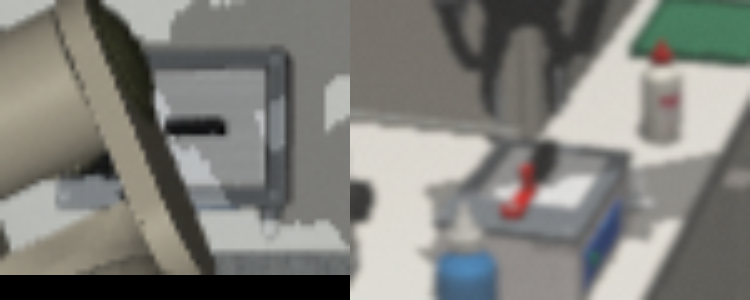

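The crop shows the open fingers centred near mosaic (520,115), just above the red nub at (527,170). The top view is blocked by the arm. I'll check the alignment by numbers from the first pictures, since the tab has not moved.

Run:
```python
from h import *
b=cv2.imread("pics/side0.png")
h=cv2.cvtColor(b,cv2.COLOR_BGR2HSV).astype(int);m=((h[...,0]<8)|(h[...,0]>172))&(h[...,1]>110)&(h[...,2]>70)
ys,xs=np.where(m[235:262,300:330]);top=ys.min()
for r in range(ys.min(),ys.max()+1): print(r+235,xs[ys==r].min()+300,xs[ys==r].max()+300)
for a in(-.2,0,.2):
  n=np.array([.483+.033*np.sin(a),.387-.033*np.cos(a)]);print(a,n,proj("side",[*n,.1]),proj("side",[*n,.08]),proj("top",[*n,.1]))
print(proj("side",[.483,.387,.08]))
```

```text
242 314 315
243 314 315
244 314 315
245 314 315
246 314 315
247 313 315
248 312 315
249 311 314
250 311 314
251 311 313
252 308 313
253 309 312
-0.2 [0.4764 0.3547] [316.1842 240.7445] [316.2916 246.7555] [229.9627 241.6667]
0 [0.483 0.354] [314.1791 240.4129] [314.2962 246.4148] [230.1878 239.7715]
0.2 [0.4896 0.3547] [312.0474 240.2576] [312.1748 246.2546] [230.0325 237.8822]
[310.9297 251.0173]
```

```bash
python3 -m crank '[{"gripper":-0.1,"x":-0.002,"y":0.001,"z":0.02,"wx":0,"wy":0,"wz":0},{"gripper":-0.1,"x":-0.002,"y":0.001,"z":0.04,"wx":0,"wy":0,"wz":0},{"gripper":-0.1,"x":-0.002,"y":0.001,"z":0.053,"wx":0,"wy":0,"wz":0},{"gripper":-0.1,"x":-0.002,"y":0.001,"z":0.053,"wx":0,"wy":0,"wz":0}]' 20
python3 -m crank '[{"gripper":-1,"x":0,"y":0,"z":0,"wx":0,"wy":0,"wz":0},{"gripper":-1,"x":0,"y":0,"z":0,"wx":0,"wy":0,"wz":0},{"gripper":-1,"x":0,"y":0,"z":0,"wx":0,"wy":0,"wz":0},{"gripper":-1,"x":0,"y":0,"z":0,"wx":0,"wy":0,"wz":0},{"gripper":-1,"x":0,"y":0,"z":0,"wx":0,"wy":0,"wz":0}]' 20
python3 go.py .4955 .357 .086 37.2
```

```text
t: 1.53
tcp_pos: [0.4838, 0.3543, 0.0858]
eef_rot: [-1.395, -2.813, 0.004]
contact_force: [-0.8, 0.6, -0.2]
grip_width: 0.448
gripper_force: 0.0
t: 1.95
tcp_pos: [0.4853, 0.3547, 0.0887]
eef_rot: [1.396, 2.812, 0.003]
contact_force: [0.4, -1.8, 6.0]
grip_width: 0.098
gripper_force: 19.9
t 1.95 at [0.4853 0.3547 0.0887] hd 37.19 F [ 0.4165 -1.7568  6.0099] g 0.098 19.9
shift [-0.0043  0.0095  0.0027] turn [ 0.0024  0.0006 -0.0001] q6 -0.2146621985681294
```

```bash
python3 -m crank '[{"gripper":-1,"x":0,"y":0,"z":-0.005,"wx":0,"wy":0,"wz":0},{"gripper":-1,"x":-0.0025,"y":0.005,"z":-0.005,"wx":0,"wy":0,"wz":0},{"gripper":-1,"x":-0.0045,"y":0.0105,"z":-0.005,"wx":0,"wy":0,"wz":0},{"gripper":-1,"x":-0.005,"y":0.017,"z":-0.005,"wx":0,"wy":0,"wz":0},{"gripper":-1,"x":-0.005,"y":0.0235,"z":-0.005,"wx":0,"wy":0,"wz":0}]' 20
python3 -m crank '[{"gripper":-1,"x":0.0015,"y":0.005,"z":0,"wx":0,"wy":0,"wz":0},{"gripper":-1,"x":0.003,"y":0.0095,"z":0,"wx":0,"wy":0,"wz":0},{"gripper":-1,"x":0.007,"y":0.0165,"z":0,"wx":0,"wy":0,"wz":0},{"gripper":-1,"x":0.0095,"y":0.0185,"z":0,"wx":0,"wy":0,"wz":0},{"gripper":-1,"x":0.0095,"y":0.0185,"z":0,"wx":0,"wy":0,"wz":0}]' 20
```

```text
t: 2.37
tcp_pos: [0.5068, 0.3631, 0.0915]
eef_rot: [-1.398, -2.814, 0.007]
contact_force: [2.9, -8.5, -6.4]
grip_width: 0.1
gripper_force: 19.5
t: 2.78
tcp_pos: [0.5162, 0.3846, 0.0924]
eef_rot: [1.396, 2.813, 0.004]
contact_force: [4.7, 1.4, -8.0]
grip_width: 0.097
gripper_force: 19.4
```

```bash
python3 -m crank '[{"gripper":-0.3,"x":0,"y":0,"z":0,"wx":0,"wy":0,"wz":0},{"gripper":-0.3,"x":0,"y":0,"z":0,"wx":0,"wy":0,"wz":0},{"gripper":-0.3,"x":0,"y":0,"z":0,"wx":0,"wy":0,"wz":0},{"gripper":-0.3,"x":0,"y":0,"z":-0.03,"wx":0,"wy":0,"wz":0},{"gripper":-0.3,"x":0,"y":0,"z":-0.07,"wx":0,"wy":0,"wz":0}]' >/dev/null
python3 -m crank '[{"gripper":-0.3,"x":0,"y":0,"z":-0.04,"wx":0,"wy":0,"wz":0},{"gripper":-0.3,"x":0,"y":0,"z":-0.05,"wx":0,"wy":0,"wz":0}]' >/dev/null
python3 go.py .483 .3105 .2 0
```

```text
t 3.37 at [0.5169 0.3843 0.22  ] hd 37.2 F [0.2232 1.2782 0.2239] g 0.353 0.0
shift [-0.0383 -0.0718  0.0193] turn [ 0.0116 -0.0018  0.6492] q6 -0.19347712693012253
```

```bash
python3 -m crank '[{"gripper":0,"x":-0.152,"y":-0.237,"z":-0.02,"wx":0,"wy":0,"wz":0.65},{"gripper":0,"x":-0.152,"y":-0.237,"z":-0.02,"wx":0,"wy":0,"wz":0.65},{"gripper":0,"x":-0.152,"y":-0.237,"z":-0.02,"wx":0,"wy":0,"wz":0.65},{"gripper":0,"x":-0.152,"y":-0.237,"z":-0.02,"wx":0,"wy":0,"wz":0.65},{"gripper":0,"x":-0.152,"y":-0.237,"z":-0.02,"wx":0,"wy":0,"wz":0.65}]' >/dev/null
python3 go.py .483 .3105 .16 0
python3 - <<'E'
from h import *
t=vision.capture("top")[:,:,::-1].copy();cv2.imwrite("pics/top1.png",t);s=vision.capture("side")[:,:,::-1].copy()
a=t[215:270,205:275];b=s[200:275,270:370]
A=cv2.resize(a,None,fx=5,fy=5);B=cv2.resize(b,None,fx=4,fy=4)
o=np.zeros((300,750,3),np.uint8);o[:275,:350]=A;o[:,350:]=B;cv2.imwrite("pics/c4.png",o)
E
```

```text
t 3.78 at [0.4427 0.1869 0.2276] hd 1.05 F [ 1.5013  0.0714 -0.0695] g 0.499 0.0
shift [0.1228 0.0425 0.0677] turn [ 0.0012 -0.0004  0.0184] q6 0.13396457140099907
```

View pics/c4.png

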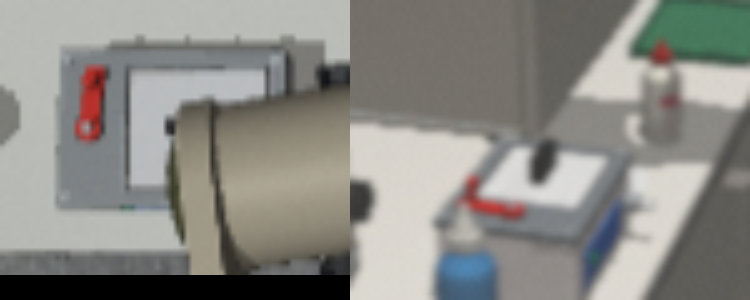

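The picture shows the tab swung to +x, at about 90° (mosaic (92,105)), clear of the cover. The cover is still seated with its rib free.

```bash
python3 -m crank '[{"gripper":0,"x":0.04,"y":0.014,"z":0,"wx":0,"wy":0,"wz":0.018},{"gripper":0,"x":0.08,"y":0.028,"z":0.02,"wx":0,"wy":0,"wz":0.018},{"gripper":0,"x":0.1228,"y":0.0425,"z":0.06,"wx":0,"wy":0,"wz":0.018},{"gripper":0,"x":0.1228,"y":0.0425,"z":0.09,"wx":0,"wy":0,"wz":0.018},{"gripper":0,"x":0.1228,"y":0.0425,"z":0.09,"wx":0,"wy":0,"wz":0.018}]' >/dev/null
python3 -m crank '[{"gripper":-0.2,"x":0,"y":0,"z":0,"wx":0,"wy":0,"wz":0},{"gripper":-0.2,"x":0,"y":0,"z":0,"wx":0,"wy":0,"wz":0}]' >/dev/null
python3 go.py .483 .310 .083 0
```

```text
t 4.47 at [0.4838 0.3121 0.1382] hd 0.38 F [-0.3586 -0.0702  0.3962] g 0.398 0.0
shift [-0.0021 -0.0008  0.0552] turn [ 0.0009 -0.0003  0.0066] q6 0.3608408883154602
```

```bash
python3 -m crank '[{"gripper":-0.2,"x":-0.002,"y":-0.001,"z":0.025,"wx":0,"wy":0,"wz":0.006},{"gripper":-0.2,"x":-0.002,"y":-0.001,"z":0.045,"wx":0,"wy":0,"wz":0.006},{"gripper":-0.2,"x":-0.002,"y":-0.001,"z":0.055,"wx":0,"wy":0,"wz":0.006},{"gripper":-0.2,"x":-0.002,"y":-0.001,"z":0.055,"wx":0,"wy":0,"wz":0.006}]'
python3 -m crank '[{"gripper":-1,"x":0,"y":0,"z":0,"wx":0,"wy":0,"wz":0},{"gripper":-1,"x":0,"y":0,"z":0,"wx":0,"wy":0,"wz":0},{"gripper":-1,"x":0,"y":0,"z":0,"wx":0,"wy":0,"wz":0},{"gripper":-1,"x":0,"y":0,"z":0,"wx":0,"wy":0,"wz":0},{"gripper":-1,"x":0,"y":0,"z":0,"wx":0,"wy":0,"wz":0}]' 40
```

```text
t: 4.8
tcp_pos: [0.4825, 0.3093, 0.0822]
eef_rot: [-2.222, -2.22, 0.001]
contact_force: [0.5, 0.2, 0.2]
grip_width: 0.398
gripper_force: 0.0
t: 5.22
tcp_pos: [0.4836, 0.3102, 0.0842]
eef_rot: [2.22, 2.22, 0.005]
contact_force: [-0.1, -1.2, 7.3]
grip_width: 0.128
gripper_force: 41.4
```

```bash
python3 -m crank '[{"gripper":-1,"x":0,"y":0,"z":-0.004,"wx":0,"wy":0,"wz":0},{"gripper":-1,"x":0,"y":0,"z":-0.01,"wx":0,"wy":0,"wz":0},{"gripper":-1,"x":0,"y":0,"z":-0.02,"wx":0,"wy":0,"wz":0},{"gripper":-1,"x":0,"y":0,"z":-0.035,"wx":0,"wy":0,"wz":0},{"gripper":-1,"x":0,"y":0,"z":-0.05,"wx":0,"wy":0,"wz":0}]' 40
python3 -m crank '[{"gripper":-1,"x":0,"y":0,"z":-0.02,"wx":0,"wy":0,"wz":0},{"gripper":-1,"x":0,"y":0,"z":-0.04,"wx":0,"wy":0,"wz":0},{"gripper":-1,"x":0,"y":0,"z":-0.06,"wx":0,"wy":0,"wz":0},{"gripper":-1,"x":0,"y":0,"z":-0.07,"wx":0,"wy":0,"wz":0},{"gripper":-1,"x":0,"y":0,"z":-0.07,"wx":0,"wy":0,"wz":0}]' 40
python3 go.py .45 -.216 .20 2.1
python3 - <<'E'
from h import *
s=vision.capture("side")[:,:,::-1].copy();t=vision.capture("top")[:,:,::-1].copy()
A=cv2.resize(s[170:280,260:400],None,fx=4,fy=4);B=cv2.resize(t[200:280,200:250],None,fx=4,fy=4)
o=np.zeros((440,760,3),np.uint8);o[:,:560]=A;o[:320,560:]=B;cv2.imwrite("pics/c5.png",o)
E
```

```text
t: 5.63
tcp_pos: [0.4824, 0.3101, 0.1333]
eef_rot: [-2.221, -2.221, 0.0]
contact_force: [0.5, -0.0, -1.1]
grip_width: 0.129
gripper_force: 40.3
t: 6.05
tcp_pos: [0.4832, 0.3105, 0.2049]
eef_rot: [2.22, 2.22, 0.007]
contact_force: [1.0, -0.5, -1.1]
grip_width: 0.126
gripper_force: 40.3
t 6.05 at [0.4832 0.3105 0.2049] hd 0.01 F [ 1.0185 -0.4829 -1.08  ] g 0.126 40.3
shift [-0.5265 -0.0334  0.0038] turn [ 0.0047 -0.0017 -0.0365] q6 0.36484053041518344
```

View pics/c5.png

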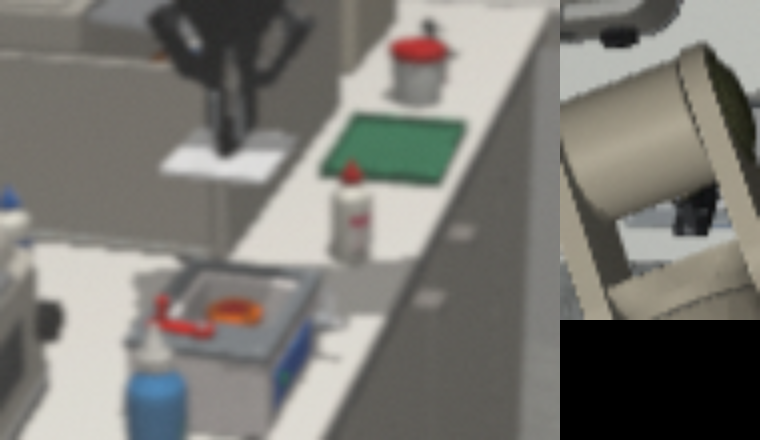

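The picture shows the cover held level above the pump, the orange plunger exposed at (232,312) in the mosaic, and the tab aside.

```bash
python3 -m crank '[{"gripper":-1,"x":-0.02,"y":-0.008,"z":0,"wx":0,"wy":0,"wz":0},{"gripper":-1,"x":-0.05,"y":-0.016,"z":0,"wx":0,"wy":0,"wz":0},{"gripper":-1,"x":-0.08,"y":-0.024,"z":0,"wx":0,"wy":0,"wz":0},{"gripper":-1,"x":-0.115,"y":-0.033,"z":0,"wx":0,"wy":0,"wz":-0.01},{"gripper":-1,"x":-0.15,"y":-0.033,"z":0,"wx":0,"wy":0,"wz":-0.02}]' 40 >/dev/null
python3 -m crank '[{"gripper":-1,"x":-0.035,"y":0,"z":0,"wx":0,"wy":0,"wz":0},{"gripper":-1,"x":-0.07,"y":0,"z":0,"wx":0,"wy":0,"wz":0},{"gripper":-1,"x":-0.105,"y":0,"z":0,"wx":0,"wy":0,"wz":0},{"gripper":-1,"x":-0.14,"y":0,"z":0,"wx":0,"wy":0,"wz":0},{"gripper":-1,"x":-0.175,"y":0,"z":0,"wx":0,"wy":0,"wz":0}]' 40 
python3 go.py .471 -.216 .20 2.1
```

```text
t: 6.98
tcp_pos: [0.4521, -0.0163, 0.2009]
eef_rot: [-2.198, -2.242, 0.002]
contact_force: [0.3, 0.4, -1.8]
grip_width: 0.127
gripper_force: 40.3
t 6.98 at [ 0.4521 -0.0163  0.2009] hd 1.15 F [ 0.2937  0.4192 -1.7554] g 0.127 40.3
shift [-0.2     0.0149  0.0007] turn [-0.0023 -0.0008 -0.0166] q6 -0.31890079011102596
```

```bash
python3 -m crank '[{"gripper":-1,"x":-0.035,"y":0,"z":0,"wx":0,"wy":0,"wz":0},{"gripper":-1,"x":-0.07,"y":0,"z":0,"wx":0,"wy":0,"wz":0},{"gripper":-1,"x":-0.105,"y":0,"z":0,"wx":0,"wy":0,"wz":0},{"gripper":-1,"x":-0.135,"y":0.005,"z":0,"wx":0,"wy":0,"wz":0},{"gripper":-1,"x":-0.16,"y":0.01,"z":0,"wx":0,"wy":0,"wz":0}]' 40 
python3 -m crank '[{"gripper":-1,"x":-0.02,"y":0,"z":0,"wx":0,"wy":0,"wz":0},{"gripper":-1,"x":-0.03,"y":0,"z":0,"wx":0,"wy":0,"wz":0},{"gripper":-1,"x":-0.03,"y":0,"z":0,"wx":0,"wy":0,"wz":0}]' 40 
python3 go.py .471 -.216 .04 2.1
```

```text
t: 7.4
tcp_pos: [0.4655, -0.1767, 0.2007]
eef_rot: [-2.199, -2.24, 0.001]
contact_force: [1.2, -0.1, -1.4]
grip_width: 0.126
gripper_force: 40.3
t: 7.65
tcp_pos: [0.4664, -0.2059, 0.2008]
eef_rot: [-2.2, -2.24, 0.001]
contact_force: [-0.1, 0.1, -1.9]
grip_width: 0.127
gripper_force: 40.3
t 7.65 at [ 0.4664 -0.2059  0.2008] hd 1.02 F [-0.0885  0.0842 -1.8699] g 0.127 40.3
shift [-0.0104  0.0047  0.1608] turn [-0.0018 -0.0012 -0.0188] q6 -0.6659783959835979
```

```bash
python3 -m crank '[{"gripper":-1,"x":-0.005,"y":0.002,"z":0.03,"wx":0,"wy":0,"wz":-0.01},{"gripper":-1,"x":-0.01,"y":0.004,"z":0.06,"wx":0,"wy":0,"wz":-0.019},{"gripper":-1,"x":-0.0104,"y":0.0047,"z":0.09,"wx":0,"wy":0,"wz":-0.019},{"gripper":-1,"x":-0.0104,"y":0.0047,"z":0.12,"wx":0,"wy":0,"wz":-0.019},{"gripper":-1,"x":-0.0104,"y":0.0047,"z":0.15,"wx":0,"wy":0,"wz":-0.019}]' 40 
python3 -m crank '[{"gripper":-1,"x":0,"y":0,"z":0.01,"wx":0,"wy":0,"wz":0},{"gripper":-1,"x":0,"y":0,"z":0.01,"wx":0,"wy":0,"wz":0}]' 40
python3 - <<'E'
from h import *
s=vision.capture("side")[:,:,::-1].copy();t=vision.capture("top")[:,:,::-1].copy()
A=cv2.resize(s[170:260,320:420],None,fx=4,fy=4);B=cv2.resize(t[210:280,355:430],None,fx=4,fy=4)
o=np.zeros((360,700,3),np.uint8);o[:,:400]=A;o[:280,400:]=B;cv2.imwrite("pics/c6.png",o)
E
```

```text
t: 8.07
tcp_pos: [0.4714, -0.2132, 0.0507]
eef_rot: [-2.176, -2.265, -0.0]
contact_force: [1.0, -1.0, -2.5]
grip_width: 0.126
gripper_force: 40.3
t: 8.23
tcp_pos: [0.4703, -0.2125, 0.0394]
eef_rot: [-2.172, -2.261, 0.001]
contact_force: [-0.1, 0.2, -1.4]
grip_width: 0.124
gripper_force: 40.2
```

View pics/c6.png

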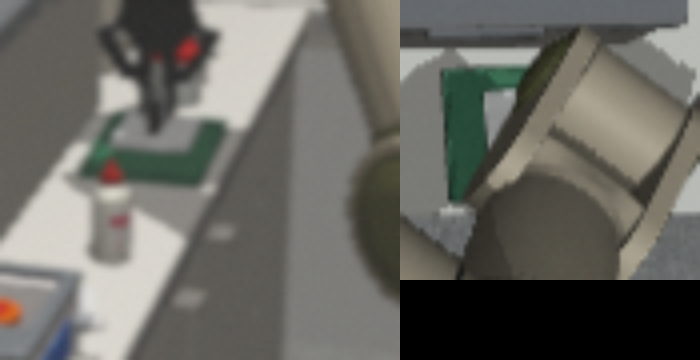

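The picture shows the cover level over the tray floor with margin on the visible sides. The left gap is about 11 px and the upper gap about 4 px. Lowering it gently.

```bash
python3 -m crank '[{"gripper":-1,"x":0,"y":0,"z":0.006,"wx":0,"wy":0,"wz":0},{"gripper":-1,"x":0,"y":0,"z":0.011,"wx":0,"wy":0,"wz":0},{"gripper":-1,"x":0,"y":0,"z":0.015,"wx":0,"wy":0,"wz":0},{"gripper":-1,"x":0,"y":0,"z":0.0175,"wx":0,"wy":0,"wz":0},{"gripper":-1,"x":0,"y":0,"z":0.0175,"wx":0,"wy":0,"wz":0}]' 40
```

```text
t: 8.75
tcp_pos: [0.4716, -0.2148, 0.0242]
eef_rot: [-2.177, -2.264, 0.0]
contact_force: [0.2, -0.1, -1.2]
grip_width: 0.127
gripper_force: 40.3
```

```bash
python3 -m crank '[{"gripper":-1,"x":0,"y":0,"z":0.0015,"wx":0,"wy":0,"wz":0},{"gripper":-1,"x":0,"y":0,"z":0.003,"wx":0,"wy":0,"wz":0},{"gripper":-1,"x":0,"y":0,"z":0.003,"wx":0,"wy":0,"wz":0}]' 40
```

```text
t: 9.0
tcp_pos: [0.4717, -0.2149, 0.0215]
eef_rot: [-2.178, -2.264, 0.0]
contact_force: [0.7, 0.5, -1.1]
grip_width: 0.129
gripper_force: 40.3
```

```bash
python3 -m crank '[{"gripper":-1,"x":0,"y":0,"z":0.001,"wx":0,"wy":0,"wz":0},{"gripper":-1,"x":0,"y":0,"z":0.002,"wx":0,"wy":0,"wz":0},{"gripper":-1,"x":0,"y":0,"z":0.002,"wx":0,"wy":0,"wz":0}]' 40
```

```text
t: 9.25
tcp_pos: [0.4718, -0.215, 0.0211]
eef_rot: [2.177, 2.264, -0.0]
contact_force: [-5.3, 2.9, 16.7]
grip_width: 0.121
gripper_force: 42.6
```

```bash
python3 -m crank '[{"gripper":-1,"x":0,"y":0,"z":-0.0015,"wx":0,"wy":0,"wz":0},{"gripper":-0.3,"x":0,"y":0,"z":-0.0015,"wx":0,"wy":0,"wz":0},{"gripper":-0.3,"x":0,"y":0,"z":-0.0015,"wx":0,"wy":0,"wz":0},{"gripper":-0.3,"x":0,"y":0,"z":-0.0015,"wx":0,"wy":0,"wz":0},{"gripper":-0.3,"x":0,"y":0,"z":-0.0015,"wx":0,"wy":0,"wz":0}]' 20
python3 -m crank '[{"gripper":-0.3,"x":0,"y":0,"z":-0.01,"wx":0,"wy":0,"wz":0},{"gripper":-0.3,"x":0,"y":0,"z":-0.03,"wx":0,"wy":0,"wz":0},{"gripper":-0.3,"x":0,"y":0,"z":-0.06,"wx":0,"wy":0,"wz":0},{"gripper":-0.3,"x":0,"y":0,"z":-0.1,"wx":0,"wy":0,"wz":0},{"gripper":-0.3,"x":0,"y":0,"z":-0.14,"wx":0,"wy":0,"wz":0}]'
python3 go.py .45 .1 .2 0
```

```text
t: 9.67
tcp_pos: [0.4718, -0.2149, 0.0209]
eef_rot: [-2.178, -2.264, 0.0]
contact_force: [0.2, 0.1, 0.0]
grip_width: 0.351
gripper_force: 0.0
t: 10.08
tcp_pos: [0.4712, -0.2145, 0.1631]
eef_rot: [-2.177, -2.263, 0.0]
contact_force: [1.0, -0.8, -0.2]
grip_width: 0.349
gripper_force: 0.0
t 10.08 at [ 0.4712 -0.2145  0.1631] hd 2.23 F [ 1.0269 -0.8231 -0.2163] g 0.349 0.0
shift [ 0.3152 -0.009  -0.0367] turn [-0.001  -0.0008  0.039 ] q6 -0.6951687199280098
```

```bash
python3 -m crank '[{"gripper":-1,"x":0.02,"y":-0.004,"z":-0.03,"wx":0,"wy":0,"wz":0},{"gripper":-1,"x":0.05,"y":-0.009,"z":-0.037,"wx":0,"wy":0,"wz":0},{"gripper":-1,"x":0.09,"y":-0.009,"z":-0.037,"wx":0,"wy":0,"wz":0.02},{"gripper":-1,"x":0.13,"y":-0.009,"z":-0.037,"wx":0,"wy":0,"wz":0.039},{"gripper":-1,"x":0.17,"y":-0.009,"z":-0.037,"wx":0,"wy":0,"wz":0.039}]' >/dev/null
python3 -m crank '[{"gripper":-1,"x":0.04,"y":0,"z":0,"wx":0,"wy":0,"wz":0},{"gripper":-1,"x":0.08,"y":0,"z":0,"wx":0,"wy":0,"wz":0},{"gripper":-1,"x":0.09,"y":0,"z":0,"wx":0,"wy":0,"wz":0},{"gripper":-1,"x":0.09,"y":0,"z":0,"wx":0,"wy":0,"wz":0}]' >/dev/null
python3 go.py .483 .3105 .15 0
python3 - <<'E'
from h import *
s=vision.capture("side")[:,:,::-1].copy();t=vision.capture("top")[:,:,::-1].copy()
A=cv2.resize(s[170:280,290:400],None,fx=4,fy=4);B=cv2.resize(t[210:280,355:430],None,fx=4,fy=4);C=cv2.resize(t[215:270,205:280],None,fx=4,fy=4)
o=np.zeros((520,760,3),np.uint8);o[:440,:440]=A;o[:280,440:740]=B;o[290:510,440:740]=C;cv2.imwrite("pics/c7.png",o)
for n,i,(x0,y0,x1,y1) in(("top",t,(205,215,280,270)),("side",s,(290,225,350,280))):
    h=cv2.cvtColor(i,cv2.COLOR_BGR2HSV)[y0:y1,x0:x1].astype(int)
    print(n);blobs((h[...,0]>6)&(h[...,0]<22)&(h[...,1]>150)&(h[...,2]>110),(x0,y0))
    print(proj(n,[.483,.3105,.063]))
E
```

```text
t 10.83 at [0.4557 0.0469 0.1988] hd 0.24 F [-0.315   0.103  -0.0713] g -0.002 0.0
shift [0.2635 0.0284 0.0488] turn [ 0.0007 -0.0002  0.0042] q6 -0.161221914381992
top
[244.4699 240.4578] 83 ((244.5, 240.5), (11.0, 11.0), 90.0)
[244.4647 240.0712]
side
[318.3684 247.7368] 38 ((318.0, 247.5), (5.0, 12.0), 90.0)
[318.6073 245.5751]
```

View pics/c7.png

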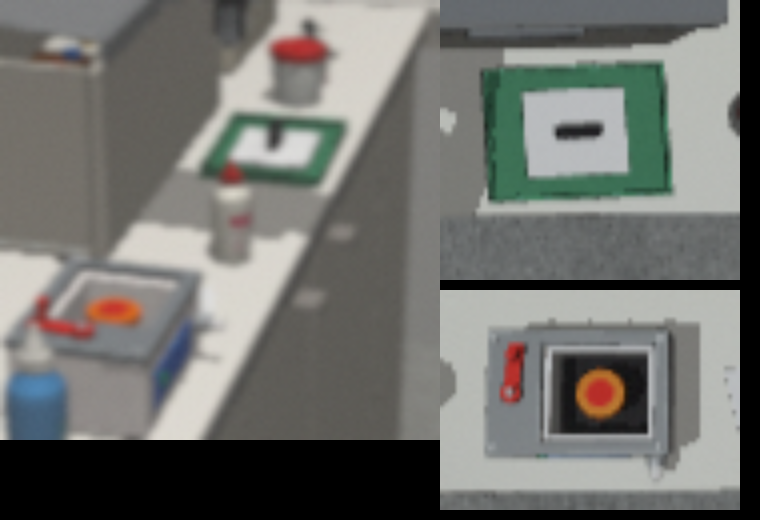

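The picture shows the cover flat in the middle of the tray, the tab aside, and the plunger exposed at (244.5,240.5) in the top view, as predicted. Next is the press.

```bash
python3 -m crank '[{"gripper":-1,"x":0.04,"y":0,"z":0,"wx":0,"wy":0,"wz":0},{"gripper":-1,"x":0.08,"y":0.005,"z":0,"wx":0,"wy":0,"wz":0},{"gripper":-1,"x":0.12,"y":0.01,"z":0,"wx":0,"wy":0,"wz":0},{"gripper":-1,"x":0.16,"y":0.02,"z":0,"wx":0,"wy":0,"wz":0},{"gripper":-1,"x":0.2,"y":0.0275,"z":0,"wx":0,"wy":0,"wz":0}]' >/dev/null
python3 -m crank '[{"gripper":-1,"x":0.04,"y":0,"z":0.01,"wx":0,"wy":0,"wz":0},{"gripper":-1,"x":0.064,"y":0,"z":0.04,"wx":0,"wy":0,"wz":0},{"gripper":-1,"x":0.064,"y":0,"z":0.08,"wx":0,"wy":0,"wz":0},{"gripper":-1,"x":0.064,"y":0,"z":0.09,"wx":0,"wy":0,"wz":0},{"gripper":-1,"x":0.064,"y":0,"z":0.09,"wx":0,"wy":0,"wz":0}]' >/dev/null
python3 go.py .482 .311 .068 0
```

```text
t 11.77 at [0.4831 0.3066 0.1056] hd -0.1 F [-0.1375 -0.1386  0.0607] g 0.0 0.0
shift [ 0.0045 -0.0009  0.0376] turn [-0.006   0.0026 -0.0017] q6 0.36076017933638616
```

```bash
python3 -m crank '[{"gripper":-1,"x":0.004,"y":0,"z":0.015,"wx":0,"wy":0,"wz":0},{"gripper":-1,"x":0.004,"y":0,"z":0.03,"wx":0,"wy":0,"wz":0},{"gripper":-1,"x":0.004,"y":0,"z":0.038,"wx":0,"wy":0,"wz":0},{"gripper":-1,"x":0.004,"y":0,"z":0.038,"wx":0,"wy":0,"wz":0}]' 
python3 -m crank '[{"gripper":-1,"x":0,"y":0,"z":0.005,"wx":0,"wy":0,"wz":0},{"gripper":-1,"x":0,"y":0,"z":0.01,"wx":0,"wy":0,"wz":0},{"gripper":-1,"x":0,"y":0,"z":0.015,"wx":0,"wy":0,"wz":0},{"gripper":-1,"x":0,"y":0,"z":0.018,"wx":0,"wy":0,"wz":0},{"gripper":-1,"x":0,"y":0,"z":0.018,"wx":0,"wy":0,"wz":0}]'
```

```text
t: 12.1
tcp_pos: [0.4843, 0.3113, 0.0704]
eef_rot: [-2.224, -2.219, 0.001]
contact_force: [-0.4, -0.4, -0.2]
grip_width: -0.003
gripper_force: 0.0
t: 12.52
tcp_pos: [0.4847, 0.3124, 0.0525]
eef_rot: [2.22, 2.22, 0.003]
contact_force: [2.8, -2.5, 6.4]
grip_width: -0.003
gripper_force: 3.1
```

```bash
python3 -m crank '[{"gripper":-1,"x":0,"y":0,"z":0.002,"wx":0,"wy":0,"wz":0},{"gripper":-1,"x":0,"y":0,"z":0.004,"wx":0,"wy":0,"wz":0},{"gripper":-1,"x":0,"y":0,"z":0.006,"wx":0,"wy":0,"wz":0},{"gripper":-1,"x":0,"y":0,"z":0.0075,"wx":0,"wy":0,"wz":0},{"gripper":-1,"x":0,"y":0,"z":0.0075,"wx":0,"wy":0,"wz":0}]'
```

```text
t: 12.93
tcp_pos: [0.4847, 0.3124, 0.0455]
eef_rot: [2.22, 2.22, 0.003]
contact_force: [1.8, -3.7, 8.6]
grip_width: 0.002
gripper_force: 4.3
```

```bash
python3 -m crank '[{"gripper":-1,"x":0,"y":0,"z":0.001,"wx":0,"wy":0,"wz":0},{"gripper":-1,"x":0,"y":0,"z":0.002,"wx":0,"wy":0,"wz":0},{"gripper":-1,"x":0,"y":0,"z":0.002,"wx":0,"wy":0,"wz":0}]'
```

```text
t: 13.18
tcp_pos: [0.4847, 0.3124, 0.044]
eef_rot: [2.22, 2.22, 0.003]
contact_force: [0.5, -4.0, 11.1]
grip_width: 0.001
gripper_force: 5.4
```

```bash
python3 -m crank '[{"gripper":-1,"x":0,"y":0,"z":0.001,"wx":0,"wy":0,"wz":0},{"gripper":-1,"x":0,"y":0,"z":0.001,"wx":0,"wy":0,"wz":0},{"gripper":-1,"x":0,"y":0,"z":0.001,"wx":0,"wy":0,"wz":0}]'
```

```text
t: 13.43
tcp_pos: [0.4848, 0.3124, 0.0439]
eef_rot: [2.219, 2.22, 0.004]
contact_force: [-1.6, -4.7, 19.0]
grip_width: -0.001
gripper_force: 9.5
```

It is at the stop: 19 N, with no further travel. Hold, then release.

```bash
python3 -m crank '[{"gripper":-1,"x":0,"y":0,"z":0,"wx":0,"wy":0,"wz":0},{"gripper":-1,"x":0,"y":0,"z":0,"wx":0,"wy":0,"wz":0},{"gripper":-1,"x":0,"y":0,"z":0,"wx":0,"wy":0,"wz":0},{"gripper":-1,"x":0,"y":0,"z":0,"wx":0,"wy":0,"wz":0},{"gripper":-1,"x":0,"y":0,"z":0,"wx":0,"wy":0,"wz":0}]' 
python3 -m crank '[{"gripper":-1,"x":0,"y":0,"z":0,"wx":0,"wy":0,"wz":0},{"gripper":-1,"x":0,"y":0,"z":0,"wx":0,"wy":0,"wz":0},{"gripper":-1,"x":0,"y":0,"z":0,"wx":0,"wy":0,"wz":0},{"gripper":-1,"x":0,"y":0,"z":0,"wx":0,"wy":0,"wz":0},{"gripper":-1,"x":0,"y":0,"z":0,"wx":0,"wy":0,"wz":0}]' | tail -3
python3 -m crank '[{"gripper":-1,"x":0,"y":0,"z":-0.01,"wx":0,"wy":0,"wz":0},{"gripper":-1,"x":0,"y":0,"z":-0.025,"wx":0,"wy":0,"wz":0},{"gripper":-1,"x":0,"y":0,"z":-0.05,"wx":0,"wy":0,"wz":0},{"gripper":-1,"x":0,"y":0,"z":-0.09,"wx":0,"wy":0,"wz":0},{"gripper":-1,"x":0,"y":0,"z":-0.13,"wx":0,"wy":0,"wz":0}]' 
python3 -m crank '[{"gripper":-1,"x":-0.04,"y":0,"z":-0.03,"wx":0,"wy":0,"wz":0},{"gripper":-1,"x":-0.08,"y":-0.02,"z":-0.03,"wx":0,"wy":0,"wz":0},{"gripper":-1,"x":-0.12,"y":-0.03,"z":-0.03,"wx":0,"wy":0,"wz":0},{"gripper":-1,"x":-0.16,"y":-0.03,"z":-0.03,"wx":0,"wy":0,"wz":0},{"gripper":-1,"x":-0.2,"y":-0.03,"z":-0.03,"wx":0,"wy":0,"wz":0}]'
python3 - <<'E'
from h import *
s=vision.capture("side")[:,:,::-1].copy();t=vision.capture("top")[:,:,::-1].copy()
A=cv2.resize(s[160:340,240:400],None,fx=3,fy=3);B=cv2.resize(t[160:270,140:290],None,fx=2,fy=2)
o=np.zeros((540,790,3),np.uint8);o[:,:480]=A;o[:220,485:785]=B;cv2.imwrite("pics/c8.png",o)
for n,i,(x0,y0,x1,y1) in(("top",t,(205,215,280,270)),("side",s,(290,225,350,280))):
    h=cv2.cvtColor(i,cv2.COLOR_BGR2HSV)[y0:y1,x0:x1].astype(int)
    blobs((h[...,0]>6)&(h[...,0]<22)&(h[...,1]>150)&(h[...,2]>110),(x0,y0))
E
```

```text
t: 13.85
tcp_pos: [0.4847, 0.3124, 0.0439]
eef_rot: [2.219, 2.22, 0.004]
contact_force: [-1.5, -6.0, 19.6]
grip_width: 0.0
gripper_force: 9.5
contact_force: [-0.9, -5.0, 19.0]
grip_width: -0.004
gripper_force: 9.5
t: 14.68
tcp_pos: [0.4828, 0.3124, 0.1723]
eef_rot: [-2.22, -2.22, 0.004]
contact_force: [1.7, 0.1, 1.0]
grip_width: 0.004
gripper_force: 0.0
t: 15.1
tcp_pos: [0.4523, 0.1166, 0.2019]
eef_rot: [-2.22, -2.223, -0.0]
contact_force: [1.5, 0.7, 0.5]
grip_width: -0.0
gripper_force: 0.0
[244.4643 240.4167] 84 ((244.5, 240.5), (11.0, 11.0), 90.0)
[318.3415 247.8049] 41 ((318.0, 247.5), (5.0, 12.0), 90.0)
```

View pics/c8.png

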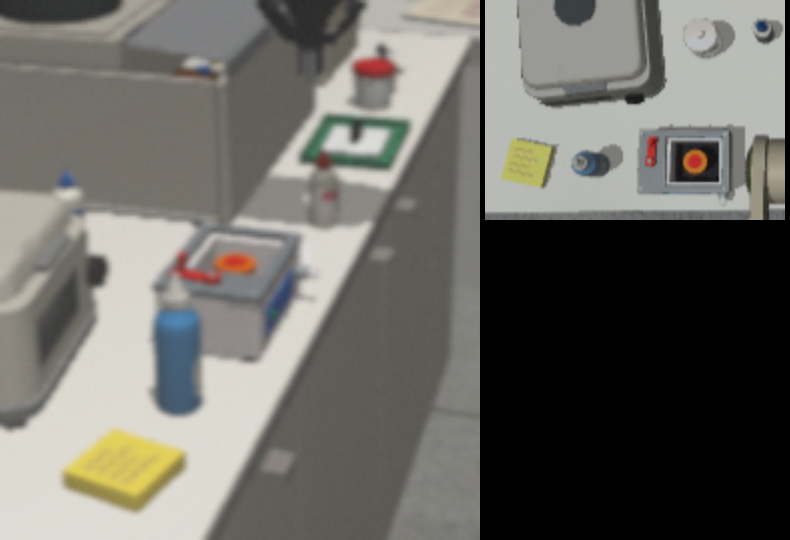

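The picture shows the plunger back up, at the same pixels as before the press: (244.5,240.4) top and (318.3,247.8) side. The tab is aside, the cover is flat in the tray, and the bystanders in view are undisturbed.

```bash
python3 -m crank '[{"gripper":-1,"x":0,"y":0,"z":0,"wx":0,"wy":0,"wz":0},{"gripper":-1,"x":0,"y":0,"z":0,"wx":0,"wy":0,"wz":0}]' | head -2; python3 -c "from plant import job; print(job.sign_off())"
```

```text
t: 15.37
tcp_pos: [0.4536, 0.1183, 0.2016]
the job is handed in; nothing more can be done
None
```

The pump is primed and the job handed in at about 15.4 s: tab left aside, cover flat in the green tray, plunger held at its stop for over a second and fully up again, and nothing else in the final views disturbed.

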